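# Sort leftover pipe fittings in the laundry room

### The arm

A 6-joint arm with a two-finger parallel gripper is mounted at the origin on the work surface. World frame = base frame: x ahead of the robot, y to its left, z up, the work surface at z = 0. Lengths are in mm, angles in rad, forces in N, time in s.
With the tool pointing down it reaches from about 325 to 750 mm from the base axis. Payload 7.6 kg.
Tool frame: the origin (TCP) lies midway between the tips of the shut fingers; the grasp point (between the pads) lies 19 mm behind it; z points along the fingers, y is the line along which they close (so a half turn about z gives the same grasp; the last joint's range is limited). The gripper opens to 85 mm and grips with 20 to 120 N. Pads are 22 mm wide; open, the fingers measure 114 mm over their backs; the gripper's body (76 mm by 85 mm) begins 54 mm behind the grasp point. The pads swing forward as they close: fully open they stand 13 mm farther back than shut.
Start: joints at [1.161, 0.052, 1.401, -0, 1.689, -0.07], TCP at [174.966, 495.008, 231.323] pointing down, gripper open.
Joint ranges: [-2.9, 2.9], [-0.91, 2.17], [0.12, 2.37], [-1.06, 4.2], [0.26, 2.73], [-2.93, 2.93]. Speed limits (rad/s): [2.57, 2.57, 3.01, 3.14, 3.14, 3.14].

### API

Orientations are given as a unit quaternion [w, x, y, z].
In Python, from plant import read_state, snapshot, r, nets gives the robot as it stands.
- The arm moves only by the shell command python3 -m jog 'ROWS' [FORCE]. ROWS is JSON, a list that holds one entry, the list of rows, each a list of 5 numbers: the closure, from 0 (fully open) to 1 (shut), then the shift along the tool's x, y, z in units of 300 mm (1.0 is 300 mm), then the turn about the tool's z in units of 30 degrees (1.0 is 30 degrees). In form: [[[fingers, x, y, z, yaw], ...]]. A call has 1 to 8 rows; each row shifts and turns the commanded pose from where the row before left it, along the tool's axes as they then stand; what a row does not reach is not made up. A row lasts 1/12 s, in which the tool goes at most 41.7 mm and 7.16 degrees, less where a joint would pass 70% of its speed; a pose out of reach is approached as far as the arm can. A call with a number of a shift or a turn outside -1 to 1 is refused whole. A call with a gripper value outside its range is refused whole. The fingers move at their own pace and stop on an object; FORCE is the grip in N (left out, the last holds). Time passes only in rows, so rows that do not move let the fingers close. It gives the time, the measured TCP pose, the force, the opening and the grip force at its end, in the units of the state.
- read_state(): the state, without advancing time (a new reading comes with each control period).
- snapshot(name): name is "side" or "top" or "wrist"; returns a dict with "img" (400x640x3 uint8, red, green, blue), "mtx" (3x3 intrinsics, pixels), "extrinsics" (4x4, takes a point from camera to world coordinates); the wrist camera has in their place "tool_from_camera" (4x4, takes a point from camera to tool coordinates, whose origin is the TCP and whose axes are the flange's). Camera axes: x right, y down, z forward; pixel columns grow to the right and rows downward; lengths in mm; the calibration is good to about 2 mm. The wrist camera is an equidistant fisheye: a pixel r from the principal point sees the ray r / f radians off the axis. A picture is of the moment at which its call begins: read the wrist's pose just before it. There is no depth.
- r.finish_job(): hands the job in; it is judged then, once.
Trained networks look in the newest picture that a camera, given by its name, has taken for a name from the list of things; names that differ only in an ending like _2 or _b are one class to them, and where a whole thing is asked for, a point or a joint stands for the part that bears it (a point fixed in the world has none). Each returns a list of dicts, best first, with "confidence" (0 to 1); they miss things now and then, are a little off and sometimes report something else, mostly with a low value. They report only what shows in the picture. A call takes as long as a camera call.
- nets.spot_in(camera, name): "pixel" ([row, column] in pixels, amid what is visible of it).
- nets.cut_out(camera, name): "mask" (400x640 bool, what is visible of it) and "pixel" ([row, column] in pixels, amid what is visible of it).
The state is a dict: "time": time; "joint_pos": joint angles; "joint_velocities": joint speeds; "tau": joint torques, N m; "ee_pos": TCP position; "tcp_rot": TCP orientation; "contact_force": force on the tool from outside, world axes, zero at the start; "wrist_torque": the same for the moment, N m; "opening": opening from 0.0 (shut) to 1.0 (fully open); "grip_force": force on a finger pad.
Only numpy, scipy, OpenCV 4.12 (cv2) and the standard library are available. Lean on these libraries where they do the work, as an engineer would, in place of code of your own. Each camera call takes 0.05 s, during which the arm holds its last target. There are 200 camera calls.

### The job

The plumber left five grey pipe fittings on the laundry worktop: two elbows, two tees and one straight sleeve. Put each into the wooden tray whose ledge shows a fixed sample of that kind, flat on the tray's floor beside any other piece, lying (or, for the sleeve, standing) the same way up as it does now. Do not knock the potted plant or the detergent bottle.

Things in the scene. Friction and masses are not known exactly. Their poses are not given: they have to be found in the camera images.
- elbow_a: Loose grey plastic pipe elbow (90 degrees), lying flat, 32 mm high. Two equal legs run level from the corner along its own +x and +y, each reaching 44 mm from the origin; each ends in a socket of 32 mm outside diameter (the last 20 mm of the leg); between corner and socket the leg is 29 mm thick. About 50 g. Origin: underside level, below where the leg axes meet; z up.
- elbow_b: The second elbow, in every way the same as elbow_a: origin under the corner at underside level, 44 mm legs along +x and +y, 32 mm sockets, 32 mm high, lying flat.
- tee_a: Loose grey plastic pipe tee, lying flat, 32 mm high. Three equal legs run level from the middle along its own +x (the stem) and +y and -y (the straight run), each reaching 44 mm from the origin; each ends in a socket of 32 mm outside diameter (the last 20 mm of the leg); between middle and socket the leg is 29 mm thick. About 70 g. Origin: underside level, below where the leg axes meet; z up.
- tee_b: The second tee, in every way the same as tee_a: origin under the middle at underside level, 44 mm legs along +x (stem), +y and -y, 32 mm sockets, 32 mm high, lying flat.
- sleeve: Loose grey plastic straight pipe sleeve (coupler), a plain tube standing on end, 36 mm outside diameter, 28 mm bore, 44 mm high. About 40 g. Origin: centre of its underside; z is its axis, up.
- tray_elbow: Open wooden tray fixed to the worktop, inside 120 mm (its x) by 170 mm (its y), walls 4 mm thick, 18 mm high over the worktop, floor 4 mm over it. Outside its +x wall a ledge (66 x 110 mm, 10 mm high) bears a fixed sample of what belongs in it: an elbow. Origin: at worktop level under the centre of the inside; z up.
- tray_tee: Open wooden tray fixed to the worktop, inside 120 mm (its x) by 170 mm (its y), walls 4 mm thick, 18 mm high over the worktop, floor 4 mm over it. Outside its +x wall a ledge (66 x 110 mm, 10 mm high) bears a fixed sample of what belongs in it: a tee. Origin: at worktop level under the centre of the inside; z up.
- tray_sleeve: Open wooden tray fixed to the worktop, inside 120 mm (its x) by 170 mm (its y), walls 4 mm thick, 18 mm high over the worktop, floor 4 mm over it. Outside its +x wall a ledge (66 x 110 mm, 10 mm high) bears a fixed sample of what belongs in it: a straight sleeve standing on end. Origin: at worktop level under the centre of the inside; z up.
- plant: Bystander: loose potted plant, white pot 100 mm across and 100 mm high, leaves to about 180 mm high. Origin: centre of the underside.
- detergent: Bystander: loose white detergent bottle, 76 mm diameter, 210 mm high. Origin: centre of the underside.

How it is judged:
By the outcome, as a careful person would: the job done as asked, in the order asked, and still so for the second after the job is handed in, with the robot touching nothing.
It also fails if it takes over 112 s, if anything falls off the work surface, if the arm or the gripper's body presses on something with over 40 N, if the wrist force passes 120 N, or if a joint passes its speed limit or range.

## Working session

There is one attempt and no reset: what is moved stays moved. The work goes in short steps, Python scripts to look and compute and a shell command to move; the robot and the scene stay as the last step left them, time stands still between calls to the robot, and variables do not carry over. Pictures are saved under pics/ and viewed, at most 14 in all, crops included, and the job is handed in when it is done.

```bash
ls; mkdir -p pics
python3 - <<'E'
from plant import read_state, snapshot, r, nets
import cv2, numpy as np
s=read_state();print(s['time'],s['ee_pos'],s['tcp_rot'])
for n in ['top','side']:
    d=snapshot(n);cv2.imwrite(f'pics/{n}0.png',d['img'][:,:,::-1]);print(n,d['mtx'].tolist(),np.round(d['extrinsics'],3).tolist())
    if n=='top': np.savez('top.npz',**d)
    for o in ['elbow_a','tee_a','sleeve','tray_elbow','tray_tee','tray_sleeve','plant','detergent']:
        print(n,o,[(np.round(x['pixel']).tolist(),round(x['confidence'],2)) for x in nets.spot_in(n,o)])
print(read_state()['time'])
E
```

```text
pics
0.0 [174.82385482 494.71477383 230.47375132] [-1.88954910e-04  1.69062448e-01  9.85605029e-01 -7.61905618e-04]
top [[405.9693506358806, 0.0, 321.940559901342], [0.0, 405.9693506358806, 204.59509990989892], [0.0, 0.0, 1.0]] [[-0.023, -0.997, 0.067, 416.125], [-1.0, 0.022, -0.016, 22.315], [0.014, -0.067, -0.998, 1377.521], [0.0, 0.0, 0.0, 1.0]]
top elbow_a [([230.0, 366.0], 0.68), ([226.0, 321.0], 0.62)]
top tee_a [([227.0, 283.0], 0.81), ([240.0, 405.0], 0.56), ([181.0, 402.0], 0.16)]
top sleeve []
top tray_elbow [([180.0, 237.0], 0.75)]
top tray_tee []
top tray_sleeve [([182.0, 403.0], 0.86)]
top plant [([219.0, 490.0], 0.83)]
top detergent [([214.0, 161.0], 0.65)]
side [[467.7126269743212, 0.0, 325.6625115466347], [0.0, 467.7126269743212, 198.66409141340162], [0.0, 0.0, 1.0]] [[0.721, -0.377, 0.582, -357.4], [-0.693, -0.411, 0.592, -828.172], [0.016, -0.83, -0.557, 834.561], [0.0, 0.0, 0.0, 1.0]]
side elbow_a [([233.0, 353.0], 0.81), ([208.0, 322.0], 0.55)]
side tee_a [([193.0, 292.0], 0.87), ([264.0, 376.0], 0.63)]
side sleeve [([180.0, 254.0], 0.43)]
side tray_elbow []
side tray_tee [([187.0, 368.0], 0.64)]
side tray_sleeve [([234.0, 430.0], 0.97)]
side plant [([270.0, 474.0], 0.93)]
side detergent [([136.0, 230.0], 0.87)]
0.9
```

Run:
```python
import cv2
a=cv2.imread('pics/top0.png')[140:290,130:530];cv2.imwrite('pics/top0c.png',cv2.resize(a,None,fx=2,fy=2,interpolation=cv2.INTER_CUBIC))
a=cv2.imread('pics/side0.png')[90:340,180:540];cv2.imwrite('pics/side0c.png',cv2.resize(a,None,fx=2.2,fy=2.2,interpolation=cv2.INTER_CUBIC))
```

```text
(no output)
```

View pics/top0c.png

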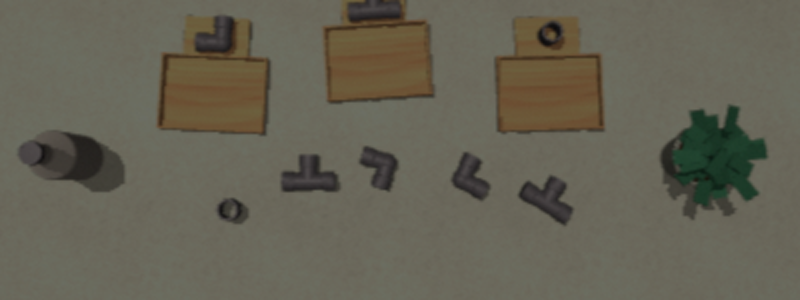

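View pics/side0c.png

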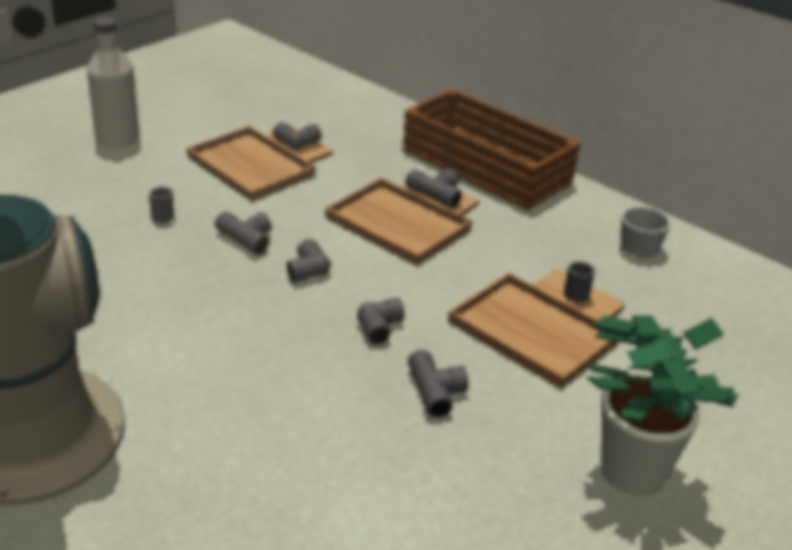

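The two pictures agree. In the top view, left to right:
- **Left:** sleeve at about (245,245) and a tee at (230,284).
- **Right:** two elbows at (224,320) and (229,365), and the second tee at (240,403).
- **Trays, left to right:** elbow, tee, sleeve.
- **Bystanders:** detergent far left, plant far right.

Next I'll move in for a wrist view.

```bash
python3 -m jog '[[[0,-0.091,-0.07,-0.033,0],[0,-0.091,-0.07,-0.033,0],[0,-0.091,-0.07,-0.033,0],[0,-0.091,-0.07,-0.033,0],[0,-0.091,-0.07,-0.033,0],[0,-0.091,-0.07,-0.033,0],[0,-0.091,-0.07,-0.033,0],[0,-0.091,-0.07,-0.033,0]]]'
python3 -m jog '[[[0,-0.091,-0.07,-0.033,0],[0,-0.091,-0.07,-0.033,0],[0,-0.091,-0.07,-0.033,0],[0,-0.091,-0.07,-0.033,0],[0,0,0,0,-0.216],[0,0,0,0,-0.216],[0,0,0,0,-0.216],[0,0,0,0,0]]]'
python3 - <<'E'
from plant import read_state, snapshot, r, nets
import cv2, numpy as np
s=read_state();print(s['time'],s['ee_pos'],s['tcp_rot'],s['joint_pos'])
d=snapshot('wrist');cv2.imwrite('pics/w0.png',d['img'][:,:,::-1]);print(d['mtx'].tolist(),np.round(d['tool_from_camera'],4).tolist())
E
```

```text
time: 1.57
ee_pos: [325.4, 262.3, 311.2]
tcp_rot: [0.0, 0.169, 0.986, 0.0]
contact_force: [0.1, 0.6, -0.4]
opening: 1.002
grip_force: 0.0
time: 2.23
ee_pos: [400.0, 147.9, 350.2]
tcp_rot: [0.0, -0.001, 1.0, 0.0]
contact_force: [0.3, 0.9, -0.6]
opening: 1.001
grip_force: 0.0
2.2333 [399.95729102 147.93993978 350.1553721 ] [ 6.22147827e-05 -1.39392700e-03  9.99999025e-01  5.98296677e-05] [ 2.67589556e-01 -2.18403443e-01  1.42080009e+00  8.86554780e-05
  1.93904448e+00 -1.30596271e+00]
[[309.70691628693146, 0.0, 316.5946170954584], [0.0, 309.70691628693146, 200.86387603988868], [0.0, 0.0, 1.0]] [[0.0004, -0.9597, -0.281, 70.5794], [1.0, 0.0005, -0.0001, 0.6163], [0.0002, -0.281, 0.9597, -142.374], [0.0, 0.0, 0.0, 1.0]]
```

View pics/w0.png

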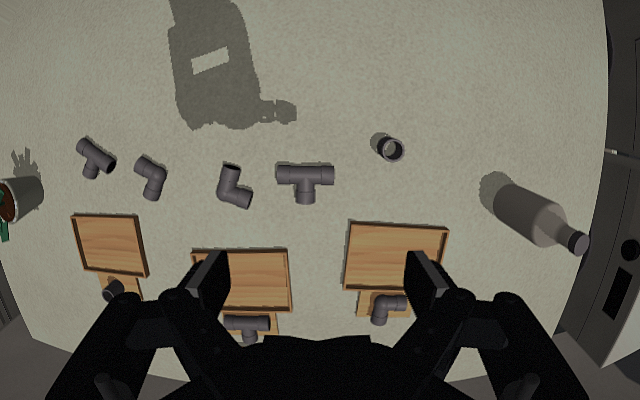

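The wrist view shows all five pieces: tees at (157,95) and (178,305), elbows at (176,152) and (187,234), sleeve at (148,390). The trays are below them. I'll fit models to the masks.

```bash
cat > h.py <<'E'
import numpy as np, cv2
from scipy.optimize import minimize
from scipy.spatial.transform import Rotation as R
from plant import read_state, snapshot, r, nets
def shot(n):
    s=read_state(); d=snapshot(n); 
    if n=='wrist':
        q=s['tcp_rot'];T=np.eye(4);T[:3,:3]=R.from_quat([q[1],q[2],q[3],q[0]]).as_matrix();T[:3,3]=s['ee_pos']
        d['extrinsics']=T@d['tool_from_camera']
    d['fish']=n=='wrist'; return d
def proj(d,P):
    E=np.linalg.inv(d['extrinsics']);p=P@E[:3,:3].T+E[:3,3];K=d['mtx']
    if d['fish']:
        rho=np.hypot(p[:,0],p[:,1]);th=np.arctan2(rho,p[:,2]);s=th/np.maximum(rho,1e-9);uv=p[:,:2]*s[:,None]
    else: uv=p[:,:2]/p[:,2:]
    return uv*[K[0,0],K[1,1]]+[K[0,2],K[1,2]]
def unproj(d,rc,z):
    K=d['mtx'];v=np.array([(rc[1]-K[0,2])/K[0,0],(rc[0]-K[1,2])/K[1,1]])
    if d['fish']:
        t=np.linalg.norm(v);ray=np.array([*(v/t*np.sin(t)),np.cos(t)])
    else: ray=np.array([*v,1.])
    E=d['extrinsics'];w=E[:3,:3]@ray;o=E[:3,3];return (o+w*(z-o[2])/w[2])[:2]
A=np.linspace(0,2*np.pi,24,endpoint=False)
def cyl(ang,a,b,rad):
    u=np.array([np.cos(ang),np.sin(ang),0]);n=np.array([-u[1],u[0],0]);k=np.array([0,0,1.])
    ring=np.cos(A)[:,None]*n*rad+np.sin(A)[:,None]*k*rad
    return np.vstack([ring+u*a,ring+u*b])+[0,0,16]
def sph(rad):
    g=[(np.cos(a)*np.cos(e),np.sin(a)*np.cos(e),np.sin(e)) for a in A for e in (-1.2,-.6,0,.6,1.2)];return np.array(g)*rad+[0,0,16]
def fit(legs):
    o=[sph(14.5)]
    for a in legs:o+=[cyl(a,0,24,14.5),cyl(a,24,44,16)]
    return o
def box(x0,x1,y0,y1,h): return np.array([[x,y,z] for x in(x0,x1) for y in(y0,y1) for z in(0,h)],float)
h=np.pi/2
M={'elbow':fit([0,h]),'tee':fit([0,h,-h]),'sleeve':[np.vstack([np.c_[18*np.cos(A),18*np.sin(A),0*A+z] for z in(0,44)])],
'tray':[box(-64,64,-89,89,18),box(64,130,-55,55,10)]}
def render(d,parts,p,z0=0,S=4):
    m=np.zeros((400*S,640*S),np.uint8);c,s=np.cos(p[2]),np.sin(p[2])
    for q in parts:
        w=q@np.array([[c,s,0],[-s,c,0],[0,0,1]])+[p[0],p[1],z0]
        cv2.fillConvexPoly(m,cv2.convexHull(np.round((proj(d,w)+.5)*S-.5).astype(np.int32)),1)
    return m>0
def fitpose(d,kind,mask,z0=0,yaws=None,ignore=None,S=4):
    rc=np.argwhere(mask).mean(0);xy=unproj(d,rc,16+z0);big=cv2.resize(mask.astype(np.uint8),None,fx=S,fy=S,interpolation=cv2.INTER_LINEAR)>0
    big=cv2.resize(mask.astype(np.float32),None,fx=S,fy=S)>.5
    ok=np.ones_like(big) if ignore is None else ~(cv2.resize(ignore.astype(np.uint8),None,fx=S,fy=S)>0)
    r0,c0=np.maximum(np.argwhere(mask).min(0)-20,0)*S;r1,c1=(np.argwhere(mask).max(0)+20)*S
    def cost(p):
        m=render(d,M[kind],p,z0)[r0:r1,c0:c1];b=big[r0:r1,c0:c1];o=ok[r0:r1,c0:c1];return 1-(m&b&o).sum()/max(1,((m|b)&o).sum())
    best=None
    for y in (np.arange(0,2*np.pi,np.pi/4) if yaws is None else yaws):
        cen={'elbow':12,'tee':8}.get(kind,0);a=y+(np.pi/4 if kind=='elbow' else 0)
        if kind=='tray':cen=20
        x0=np.array([xy[0]-cen*np.cos(a),xy[1]-cen*np.sin(a),y])
        s=minimize(cost,x0,method='Nelder-Mead',options=dict(initial_simplex=x0+np.array([[0,0,0],[8,0,0],[0,8,0],[0,0,.4]]),xatol=.1,fatol=1e-4,maxiter=90))
        if best is None or s.fun<best.fun:best=s
    p=best.x;p[2]=(p[2]+np.pi)%(2*np.pi)-np.pi
    return p,1-best.fun
E
cat > m.py <<'E'
from h import *
d=shot('wrist')
for n in ['elbow_a','tee_a','sleeve']:
    k=n.split('_')[0]
    for x in nets.cut_out('wrist',n):
        z=0
        if unproj(d,x['pixel'],16)[0]>560: continue
        p,i=fitpose(d,k,x['mask'],z,[0] if k=='sleeve' else None)
        print(n,np.round(x['pixel']),round(x['confidence'],2),np.round(p[:2],1),round(np.degrees(p[2]),1),'iou',round(i,3))
t=shot('top');hsv=cv2.cvtColor(t['img'],cv2.COLOR_RGB2HSV)
m=((hsv[...,1]>90)&(hsv[...,0]<22)).astype(np.uint8)
n,l,st,c=cv2.connectedComponentsWithStats(m)
for j in range(1,n):
    if 1200<st[j,4]<4000:
        mm=(l==j);mm=cv2.morphologyEx(mm.astype(np.uint8),cv2.MORPH_CLOSE,np.ones((9,9)))>0
        p,i=fitpose(t,'tray',mm,0,[0]);print('tray',st[j],np.round(p[:2],1),round(np.degrees(p[2]),1),'iou',round(i,3))
for n in ['plant','detergent']:
    for x in nets.spot_in('top',n)[:1]: print(n,unproj(t,x['pixel'],90))
print(read_state()['time'])
E
python3 m.py
```

```text
elbow_a [191. 232.] 0.86 [455.8  -1.6] 71.1 iou 0.935
elbow_a [180. 151.] 0.65 [ 422.5 -124.4] -116.5 iou 0.938
tee_a [161.  94.] 0.75 [ 381.5 -264.2] -32.6 iou 0.894
tee_a [178. 308.] 0.62 [426.4 130.4] 0.6 iou 0.91
sleeve [153. 394.] 0.69 [382.2 261.6] 36.0 iou 0.746
tray [ 272   78   80   44 3336] [865.2  -5.5] 75.0 iou 0.611
tray [ 292  132   54   59 2144] [625.9  10.6] 2.4 iou 0.853
tray [ 378  149   54   57 2458] [ 565.1 -280.6] 0.2 iou 0.967
tray [ 209  150   55   57 2176] [576.7 288.8] -4.5 iou 0.839
plant [ 443.02927781 -521.31769783]
detergent [485.1871315  512.19729836]
2.6333
```

```bash
cat > ov.py <<'E'
from h import *
d=shot('wrist');im=cv2.resize(d['img'][:,:,::-1],None,fx=4,fy=4,interpolation=cv2.INTER_CUBIC)
for k,p in [('elbow',(455.8,-1.6,71.1)),('elbow',(422.5,-124.4,-116.5)),('tee',(381.5,-264.2,-32.6)),('tee',(426.4,130.4,.6)),('sleeve',(382.2,261.6,0)),('tray',(565,-280.6,.2)),('tray',(625.9,10.6,2.4)),('tray',(576.7,288.8,-4.5))]:
    m=render(d,M[k],(p[0],p[1],np.radians(p[2])))
    c,_=cv2.findContours(m.astype(np.uint8),0,1);cv2.drawContours(im,c,-1,(0,255,0),2)
cv2.imwrite('pics/ov.png',cv2.resize(im[480:1360,240:1840],(800,440),interpolation=cv2.INTER_AREA))
t=shot('top');im=cv2.resize(t['img'][:,:,::-1],None,fx=4,fy=4,interpolation=cv2.INTER_CUBIC)
for p in [(565,-280.6,.2),(625.9,10.6,2.4),(576.7,288.8,-4.5)]:
    c,_=cv2.findContours(render(t,M['tray'],(p[0],p[1],np.radians(p[2]))).astype(np.uint8),0,1);cv2.drawContours(im,c,-1,(0,255,0),1)
cv2.imwrite('pics/ovt.png',im[500:840,800:1800][:, :][::1, ::1] if 0 else cv2.resize(im[490:850,780:1780],(800,288),interpolation=cv2.INTER_AREA))
E
python3 ov.py
```

```text
(no output)
```

View pics/ov.png

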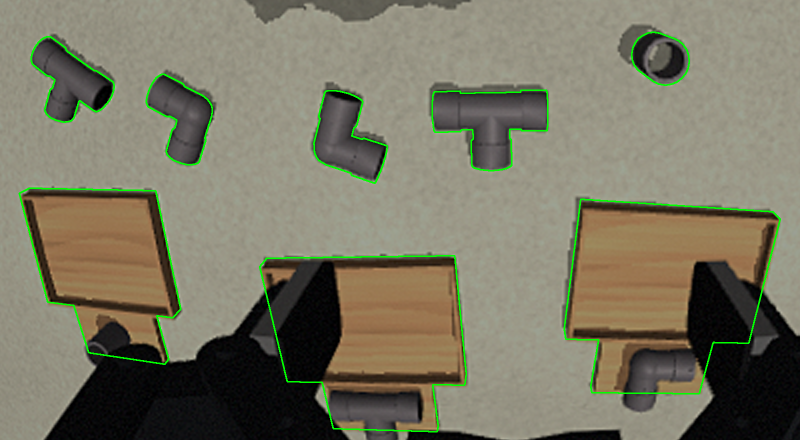

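View pics/ovt.png

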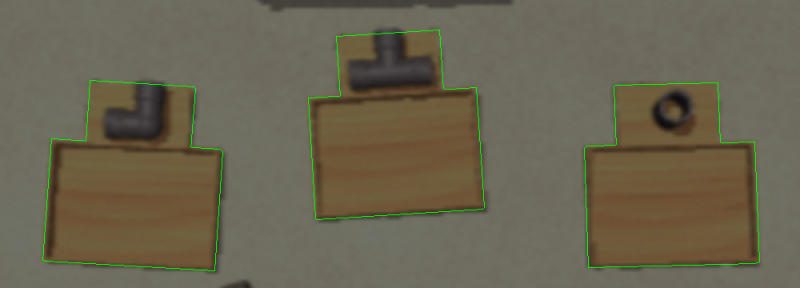

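The overlays match all pieces and trays to within about a pixel. The plan is to grip stems and legs, then place them with the fingers closing along each tray's x. Starting with tee_a.

```bash
cat > g.py <<'E'
import sys
from h import *
# usage: g.py x,y,z,phi ... : rows needed for each successive pose from the present one
s=read_state();q=s['tcp_rot'];m=R.from_quat([q[1],q[2],q[3],q[0]]).as_matrix()
p=np.array(s['ee_pos']);f=np.degrees(np.arctan2(m[1,1],m[0,1]))
print('t',round(s['time'],2),'at',np.round(p,1),'phi',round(f,2))
for a in sys.argv[1:]:
    t=np.array([float(v) for v in a.split(',')]);D=t[:3]-p;c,n=np.cos(np.radians(f)),np.sin(np.radians(f))
    L=np.array([-n*D[0]+c*D[1],c*D[0]+n*D[1],-D[2]]);N=max(1,int(np.ceil(np.linalg.norm(D)/39)));y=f-t[3];K=int(np.ceil(abs(y)/6.7))
    print(a,N,'x',np.round(L/300/N,4).tolist(),'| yaw',K,'x',round(y/30/max(K,1),4));p,f=t[:3],t[3]
E
python3 g.py 458.4,130.7,110,90.6 458.4,130.7,3,90.6
```

```text
t 2.73 at [399.8 148.3 350.1] phi 89.95
458.4,130.7,110,90.6 7 x [-0.0279, -0.0084, 0.1143] | yaw 1 x -0.0217
458.4,130.7,3,90.6 3 x [-0.0, 0.0, 0.1189] | yaw 0 x 0.0
```

```bash
python3 -m jog '[[[0,-0.028,-0.008,0.114,0],[0,-0.028,-0.008,0.114,0],[0,-0.028,-0.008,0.114,0],[0,-0.028,-0.009,0.114,0],[0,-0.028,-0.009,0.114,0],[0,-0.028,-0.009,0.114,0],[0,-0.028,-0.008,0.114,0],[0,0,0,0,-0.022]]]'
python3 -m jog '[[[0,0,0,0.119,0],[0,0,0,0.119,0],[0,0,0,0.119,0],[0,0,0,0,0],[0,0,0,0,0]]]'
python3 -m jog '[[[1,0,0,0,0],[1,0,0,0,0],[1,0,0,0,0],[1,0,0,0,0],[1,0,0,0,0],[1,0,0,0,0],[1,0,0,0,0],[1,0,0,0,0]]]' 40
python3 -m jog '[[[1,0,0,-0.05,0],[1,0,0,-0.1,0],[1,0,0,-0.12,0],[1,0,0,-0.12,0],[1,0,0,0,0]]]'
python3 - <<'E'
from h import *
# tee_a goes to tray-frame (0,-28) origin, grip at (0,-60); tee_b (0,60); elbows: e1 (8,60), e2 (-8,-60)
for n,t,g in [('teeA',(625.9,10.6,2.4),(0,-60)),('teeB',(625.9,10.6,2.4),(0,60)),('e1',(576.7,288.8,-4.5),(8,60)),('e2',(576.7,288.8,-4.5),(-8,-60))]:
    c,s=np.cos(np.radians(t[2])),np.sin(np.radians(t[2]));print(n,t[0]+c*g[0]-s*g[1],t[1]+s*g[0]+c*g[1])
d=shot('wrist');cv2.imwrite('pics/w1.png',d['img'][:,:,::-1])
E
python3 g.py 628.4,-49.3,120,2.4 628.4,-49.3,8,2.4
```

```text
time: 3.4
ee_pos: [455.6, 129.3, 103.5]
tcp_rot: [-0.006, -0.005, 1.0, -0.001]
contact_force: [-1.8, 0.5, -1.6]
opening: 1.0
grip_force: 0.0
time: 3.82
ee_pos: [458.2, 130.6, 4.1]
tcp_rot: [-0.001, -0.006, 1.0, -0.0]
contact_force: [-0.0, 0.5, 0.7]
opening: 1.003
grip_force: 0.0
time: 4.48
ee_pos: [459.6, 130.7, 5.2]
tcp_rot: [0.001, -0.006, 1.0, 0.0]
contact_force: [-2.3, -0.5, 7.6]
opening: 0.356
grip_force: 39.0
time: 4.9
ee_pos: [462.2, 131.3, 128.9]
tcp_rot: [0.007, -0.006, 1.0, 0.001]
contact_force: [1.2, -0.5, 0.7]
opening: 0.361
grip_force: 39.9
teeA 628.412539223752 -49.3473698059315
teeB 623.387460776248 70.5473698059315
e1 589.3828844135357 347.9873672581649
e2 564.0171155864643 229.61263274183509
t 4.95 at [461.  131.  125.3] phi 90.63
628.4,-49.3,120,2.4 7 x [-0.0788, -0.0867, 0.0025] | yaw 14 x 0.2101
628.4,-49.3,8,2.4 3 x [0.0, 0.0, 0.1244] | yaw 0 x 0.0
```

View pics/w1.png

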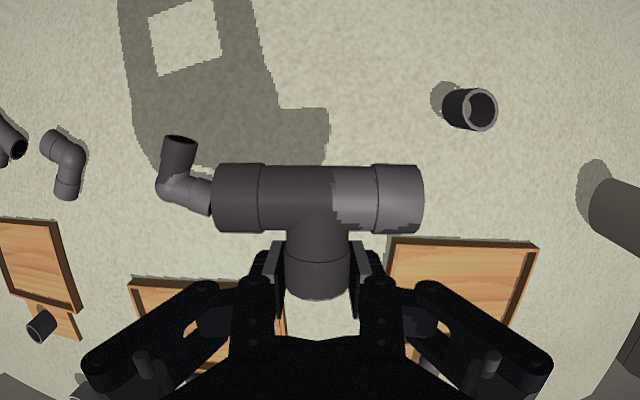

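The tee is held level by its stem (image 320,265). Moving to the tee tray.

```bash
python3 -m jog '[[[1,-0.079,-0.087,0.002,0],[1,-0.079,-0.087,0.002,0],[1,-0.079,-0.087,0.002,0],[1,-0.079,-0.087,0.002,0],[1,-0.079,-0.087,0.002,0],[1,-0.079,-0.087,0.002,0],[1,-0.079,-0.087,0.002,0]]]' >/dev/null
python3 -m jog '[[[1,0,0,0,0.21],[1,0,0,0,0.21],[1,0,0,0,0.21],[1,0,0,0,0.21],[1,0,0,0,0.21],[1,0,0,0,0.21],[1,0,0,0,0.21]]]' >/dev/null
python3 -m jog '[[[1,0,0,0,0.21],[1,0,0,0,0.21],[1,0,0,0,0.21],[1,0,0,0,0.21],[1,0,0,0,0.21],[1,0,0,0,0.21],[1,0,0,0,0.21],[1,0,0,0,0]]]'
python3 g.py 628.4,-49.3,10,2.4
```

```text
time: 6.78
ee_pos: [625.9, -50.3, 114.9]
tcp_rot: [-0.001, 0.693, 0.721, -0.001]
contact_force: [-1.0, 0.5, -0.4]
opening: 0.355
grip_force: 39.9
t 6.78 at [625.9 -50.3 114.9] phi 2.21
628.4,-49.3,10,2.4 3 x [0.001, 0.0028, 0.1166] | yaw 1 x -0.0065
```

```bash
python3 -m jog '[[[1,0.001,0.003,0.11,0],[1,0.001,0.003,0.11,0],[1,0.001,0.003,0.1,0],[1,0,0,0.016,0],[1,0,0,0.013,0],[1,0,0,0,0],[1,0,0,0,0]]]'
python3 -m jog '[[[0.4,0,0,0,0],[0.4,0,0,0,0],[0.4,0,0,0,0],[0.4,0,0,0,0]]]'
python3 -m jog '[[[0.4,0,0,-0.05,0],[0.4,0,0,-0.12,0],[0.4,0,0,-0.12,0],[0.4,0,0,-0.12,0],[0,0,0,0,0]]]'
python3 g.py 466.2,28.7,110,-18.9 466.2,28.7,3,-18.9
```

```text
time: 7.37
ee_pos: [630.1, -49.5, 13.4]
tcp_rot: [0.001, 0.692, 0.722, 0.001]
contact_force: [0.4, 0.1, 0.1]
opening: 0.358
grip_force: 40.0
time: 7.7
ee_pos: [629.5, -49.4, 12.4]
tcp_rot: [0.0, 0.692, 0.722, 0.0]
contact_force: [0.7, -0.2, -0.5]
opening: 0.6
grip_force: 0.0
time: 8.12
ee_pos: [632.7, -49.8, 144.7]
tcp_rot: [0.006, 0.692, 0.722, 0.004]
contact_force: [1.1, -0.2, 2.0]
opening: 0.725
grip_force: 0.0
t 8.12 at [632.7 -49.8 144.7] phi 2.44
466.2,28.7,110,-18.9 5 x [0.057, -0.1087, 0.0231] | yaw 4 x 0.1779
466.2,28.7,3,-18.9 3 x [0.0, 0.0, 0.1189] | yaw 0 x 0.0
```

```bash
python3 -m jog '[[[0,0.057,-0.109,0.023,0],[0,0.057,-0.109,0.023,0],[0,0.057,-0.109,0.023,0],[0,0.057,-0.109,0.023,0],[0,0.057,-0.109,0.023,0]]]' >/dev/null
python3 -m jog '[[[0,0,0,0,0.178],[0,0,0,0,0.178],[0,0,0,0,0.178],[0,0,0,0,0.178],[0,0,0,0,0],[0,0,0,0,0]]]'
python3 g.py 466.2,28.7,3,-18.9
python3 - <<'E'
from h import *
d=shot('wrist');im=cv2.resize(d['img'][:,:,::-1],None,fx=4,fy=4)
for k,p,z in [('elbow',(455.8,-1.6,71.1),0),('tray',(625.9,10.6,2.4),0),('tee',(628.4-1.3,-49.3+32,-87.6),4)]:
    c,_=cv2.findContours(render(d,M[k],(p[0],p[1],np.radians(p[2])),z).astype(np.uint8),0,1);cv2.drawContours(im,c,-1,(0,255,0),3)
cv2.imwrite('pics/w2.png',cv2.resize(im,(800,500),interpolation=cv2.INTER_AREA))
E
```

```text
time: 9.03
ee_pos: [462.3, 29.2, 100.4]
tcp_rot: [0.0, 0.813, 0.582, 0.0]
contact_force: [-0.4, -0.2, 0.2]
opening: 0.998
grip_force: 0.0
t 9.03 at [462.3  29.2 100.4] phi -18.77
466.2,28.7,3,-18.9 3 x [0.0009, 0.0043, 0.1082] | yaw 1 x 0.0044
```

View pics/w2.png

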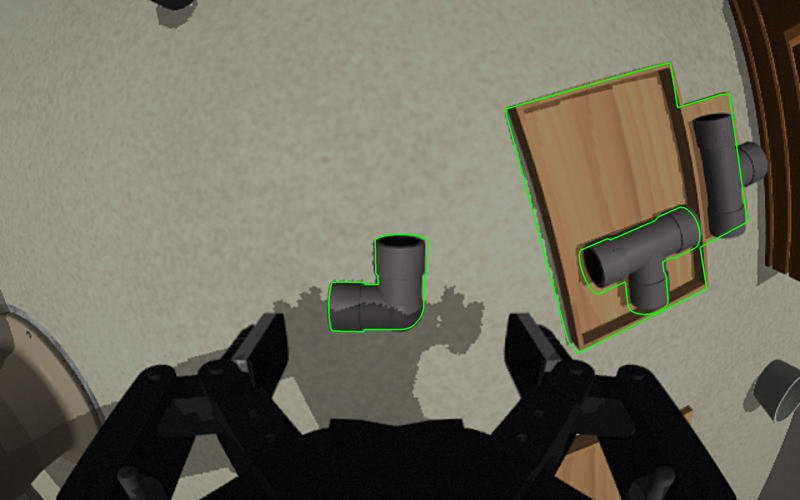

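Tee_a lies flat in its tray (630,255), and the fitted elbow outline matches. Grasping elbow_a's leg.

```bash
python3 -m jog '[[[0,0.001,0.004,0.108,0],[0,0.001,0.004,0.108,0],[0,0.001,0.004,0.107,0],[0,0,0,0,0],[0,0,0,0,0]]]'
python3 -m jog '[[[1,0,0,0,0],[1,0,0,0,0],[1,0,0,0,0],[1,0,0,0,0],[1,0,0,0,0],[1,0,0,0,0],[1,0,0,0,0],[1,0,0,0,0]]]' 40
python3 -m jog '[[[1,0,0,-0.05,0],[1,0,0,-0.1,0],[1,0,0,-0.12,0],[1,0,0,-0.12,0],[1,0,0,0,0],[1,0,0,0,0]]]'
python3 g.py 589.4,348,120,-4.5
```

```text
time: 9.5
ee_pos: [464.8, 28.8, 2.4]
tcp_rot: [-0.001, 0.813, 0.582, -0.002]
contact_force: [-0.1, 0.2, 1.1]
opening: 1.0
grip_force: 0.0
time: 10.17
ee_pos: [466.8, 28.8, 4.8]
tcp_rot: [0.001, 0.814, 0.581, 0.001]
contact_force: [-0.9, -0.4, 5.9]
opening: 0.357
grip_force: 39.0
time: 10.67
ee_pos: [467.3, 28.8, 123.0]
tcp_rot: [0.002, 0.814, 0.581, 0.002]
contact_force: [0.1, 0.3, -2.0]
opening: 0.355
grip_force: 39.9
t 10.67 at [467.3  28.8 123. ] phi -18.92
589.4,348,120,-4.5 9 x [0.1265, 0.0044, 0.0011] | yaw 3 x -0.1602
```

```bash
python3 -m jog '[[[1,0.127,0.004,0.001,0],[1,0.127,0.004,0.001,0],[1,0.127,0.004,0.001,0],[1,0.126,0.005,0.001,0],[1,0.126,0.005,0.001,0],[1,0.126,0.005,0.001,0],[1,0.126,0.004,0.001,0],[1,0.127,0.004,0.001,0]]]' >/dev/null
python3 -m jog '[[[1,0.127,0.004,0.001,0],[1,0,0,0,-0.16],[1,0,0,0,-0.16],[1,0,0,0,-0.16],[1,0,0,0,0],[1,0,0,0,0]]]'
python3 g.py 589.4,348,9,-4.5
```

```text
time: 11.83
ee_pos: [587.3, 347.9, 115.9]
tcp_rot: [-0.0, 0.735, 0.678, -0.001]
contact_force: [-0.8, 0.0, -1.2]
opening: 0.36
grip_force: 40.0
t 11.83 at [587.3 347.9 115.9] phi -4.67
589.4,348,9,-4.5 3 x [0.0003, 0.0024, 0.1187] | yaw 1 x -0.0056
```

```bash
python3 -m jog '[[[1,0,0.002,0.11,0],[1,0,0.002,0.11,0],[1,0,0.002,0.1,0],[1,0,0,0.02,0],[1,0,0,0.02,0],[1,0,0,0,0],[1,0,0,0,0]]]'
python3 -m jog '[[[0.4,0,0,0,0],[0.4,0,0,0,0],[0.4,0,0,0,0],[0.4,0,0,0,0]]]'
python3 -m jog '[[[0.4,0,0,-0.05,0],[0.4,0,0,-0.12,0],[0.4,0,0,-0.12,0],[0.4,0,0,-0.12,0],[0,0,0,0,0],[0,0,0,0,0]]]'
python3 g.py 382.2,261.6,120,-4.5 382.2,261.6,7,-4.5
```

```text
time: 12.42
ee_pos: [590.6, 348.5, 11.6]
tcp_rot: [0.0, 0.735, 0.678, 0.001]
contact_force: [0.3, -0.9, -1.0]
opening: 0.355
grip_force: 40.0
time: 12.75
ee_pos: [589.9, 348.3, 10.3]
tcp_rot: [0.0, 0.735, 0.679, 0.001]
contact_force: [0.1, 0.2, -0.1]
opening: 0.597
grip_force: 0.0
time: 13.25
ee_pos: [591.1, 348.9, 137.9]
tcp_rot: [0.001, 0.734, 0.679, 0.004]
contact_force: [0.2, -0.5, -0.3]
opening: 0.861
grip_force: 0.0
t 13.25 at [591.1 348.9 137.9] phi -4.53
382.2,261.6,120,-4.5 6 x [-0.0575, -0.1118, 0.0099] | yaw 1 x -0.001
382.2,261.6,7,-4.5 3 x [0.0, 0.0, 0.1256] | yaw 0 x 0.0
```

```bash
python3 -m jog '[[[0,-0.057,-0.112,0.01,0],[0,-0.057,-0.112,0.01,0],[0,-0.058,-0.112,0.01,0],[0,-0.058,-0.112,0.01,0],[0,-0.057,-0.112,0.01,0],[0,-0.058,-0.111,0.01,0],[0,0,0,0,0],[0,0,0,0,0]]]'
python3 g.py 382.2,261.6,7,-4.5
python3 - <<'E'
from h import *
d=shot('wrist');im=cv2.resize(d['img'][:,:,::-1],None,fx=4,fy=4)
for k,p,z in [('sleeve',(382.2,261.6,0),0)]:
    c,_=cv2.findContours(render(d,M[k],(p[0],p[1],np.radians(p[2])),z).astype(np.uint8),0,1);cv2.drawContours(im,c,-1,(0,255,0),3)
cv2.imwrite('pics/w3.png',cv2.resize(im,(640,400),interpolation=cv2.INTER_AREA))
E
```

```text
time: 13.92
ee_pos: [378.6, 259.8, 113.4]
tcp_rot: [-0.0, 0.734, 0.679, -0.001]
contact_force: [1.3, -0.7, 0.2]
opening: 1.004
grip_force: 0.0
t 13.92 at [378.6 259.8 113.4] phi -4.5
382.2,261.6,7,-4.5 3 x [0.0023, 0.0039, 0.1182] | yaw 1 x 0.0
```

View pics/w3.png

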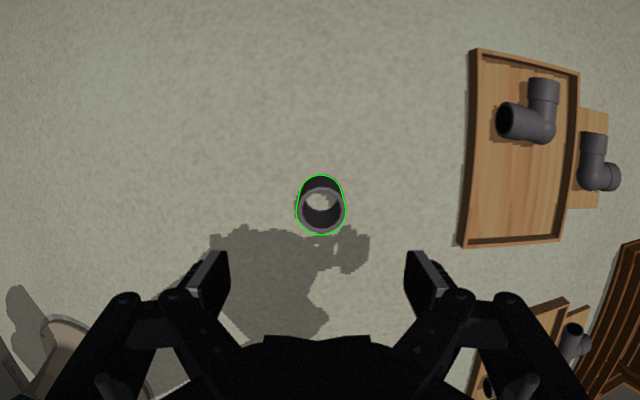

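Elbow_a lies flat in its tray (535,115), and the sleeve matches its fit (320,205). Grasping the sleeve and carrying it over.

```bash
python3 -m jog '[[[0,0.002,0.004,0.118,0],[0,0.002,0.004,0.118,0],[0,0.002,0.004,0.118,0],[0,0,0,0,0],[0,0,0,0,0]]]'
python3 -m jog '[[[1,0,0,0,0],[1,0,0,0,0],[1,0,0,0,0],[1,0,0,0,0],[1,0,0,0,0],[1,0,0,0,0],[1,0,0,0,0],[1,0,0,0,0]]]' 35
python3 -m jog '[[[1,0,0,-0.05,0],[1,0,0,-0.1,0],[1,0,0,-0.12,0],[1,0,0,-0.12,0],[1,0,0,0,0],[1,0,0,0,0]]]'
python3 g.py 565,-280.6,130,-4.5
```

```text
time: 14.38
ee_pos: [384.3, 262.1, 7.5]
tcp_rot: [-0.0, 0.735, 0.679, -0.002]
contact_force: [0.6, -0.9, -0.3]
opening: 1.0
grip_force: 0.0
time: 15.05
ee_pos: [385.5, 262.9, 10.2]
tcp_rot: [0.0, 0.734, 0.679, 0.001]
contact_force: [-1.3, -0.1, 6.4]
opening: 0.414
grip_force: 34.5
time: 15.55
ee_pos: [385.8, 263.1, 128.4]
tcp_rot: [0.001, 0.734, 0.679, 0.003]
contact_force: [0.0, 0.0, -1.3]
opening: 0.417
grip_force: 35.1
t 15.55 at [385.8 263.1 128.4] phi -4.53
565,-280.6,130,-4.5 15 x [-0.1173, 0.0492, -0.0004] | yaw 1 x -0.0009
```

```bash
python3 -m jog '[[[1,-0.117,0.049,0,0],[1,-0.117,0.049,0,0],[1,-0.117,0.049,0,0],[1,-0.117,0.049,0,0],[1,-0.117,0.049,0,0],[1,-0.117,0.049,0,0],[1,-0.117,0.049,0,0],[1,-0.117,0.049,0,0]]]' >/dev/null
python3 -m jog '[[[1,-0.118,0.049,0,0],[1,-0.118,0.049,0,0],[1,-0.118,0.049,0,0],[1,-0.117,0.049,0,0],[1,-0.117,0.049,0,0],[1,-0.118,0.05,0,0],[1,-0.117,0.05,0,0],[1,0,0,0,0]]]' >/dev/null
python3 -m jog '[[[1,0,0,0,0],[1,0,0,0,0]]]'
python3 g.py 565,-280.6,14,-4.5
```

```text
time: 17.05
ee_pos: [562.6, -280.5, 123.8]
tcp_rot: [-0.001, 0.735, 0.679, -0.0]
contact_force: [-0.1, -0.3, -0.6]
opening: 0.415
grip_force: 35.2
t 17.05 at [ 562.6 -280.5  123.8] phi -4.54
565,-280.6,14,-4.5 3 x [0.0001, 0.0026, 0.122] | yaw 1 x -0.0012
```

```bash
python3 -m jog '[[[1,0,0.002,0.11,0],[1,0,0.002,0.11,0],[1,0,0.002,0.1,0],[1,0,0,0.025,0],[1,0,0,0.022,0],[1,0,0,0,0],[1,0,0,0,0]]]'
python3 -m jog '[[[0.3,0,0,0,0],[0.3,0,0,0,0],[0.3,0,0,0,0],[0.3,0,0,0,0]]]'
python3 -m jog '[[[0.3,0,0,-0.05,0],[0.3,0,0,-0.12,0],[0.3,0,0,-0.12,0],[0.3,0,0,-0.12,0],[0,0,0,0,0],[0,0,0,0,0]]]'
python3 g.py 408.2,-153,110,-26.5 408.2,-153,3,-26.5
```

```text
time: 17.63
ee_pos: [566.1, -281.1, 17.4]
tcp_rot: [0.001, 0.734, 0.679, 0.001]
contact_force: [0.3, -0.7, -0.0]
opening: 0.415
grip_force: 35.4
time: 17.97
ee_pos: [565.3, -281.5, 15.9]
tcp_rot: [0.0, 0.735, 0.679, 0.0]
contact_force: [-0.3, 0.3, 0.2]
opening: 0.699
grip_force: 0.0
time: 18.47
ee_pos: [566.3, -282.1, 141.8]
tcp_rot: [0.003, 0.734, 0.679, 0.001]
contact_force: [-0.7, 0.0, 0.3]
opening: 0.949
grip_force: 0.0
t 18.47 at [ 566.3 -282.1  141.8] phi -4.53
408.2,-153,110,-26.5 6 x [0.0645, -0.0932, 0.0177] | yaw 4 x 0.1831
408.2,-153,3,-26.5 3 x [0.0, 0.0, 0.1189] | yaw 0 x 0.0
```

```bash
python3 -m jog '[[[0,0.065,-0.093,0.018,0],[0,0.065,-0.093,0.018,0],[0,0.064,-0.093,0.018,0],[0,0.064,-0.093,0.018,0],[0,0.065,-0.093,0.018,0],[0,0.064,-0.093,0.018,0]]]' >/dev/null
python3 -m jog '[[[0,0,0,0,0.183],[0,0,0,0,0.183],[0,0,0,0,0.183],[0,0,0,0,0.183],[0,0,0,0,0],[0,0,0,0,0]]]'
python3 g.py 408.2,-153,3,-26.5
python3 - <<'E'
from h import *
d=shot('wrist');im=cv2.resize(d['img'][:,:,::-1],None,fx=4,fy=4)
for k,p,z in [('elbow',(422.5,-124.4,-116.5),0),('tee',(381.5,-264.2,-32.6),0)]:
    c,_=cv2.findContours(render(d,M[k],(p[0],p[1],np.radians(p[2])),z).astype(np.uint8),0,1);cv2.drawContours(im,c,-1,(0,255,0),3)
cv2.imwrite('pics/w4.png',cv2.resize(im,(640,400),interpolation=cv2.INTER_AREA))
E
```

```text
time: 19.47
ee_pos: [406.8, -152.1, 104.8]
tcp_rot: [-0.001, 0.85, 0.527, -0.001]
contact_force: [-0.0, 0.1, -0.2]
opening: 1.002
grip_force: 0.0
t 19.47 at [ 406.8 -152.1  104.8] phi -26.33
408.2,-153,3,-26.5 3 x [-0.0002, 0.0019, 0.1131] | yaw 1 x 0.0057
```

View pics/w4.png

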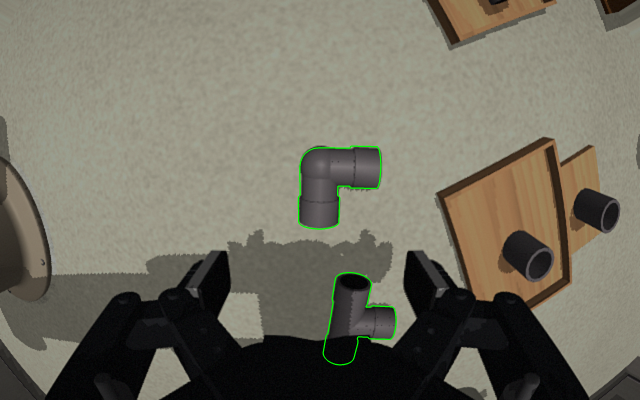

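The sleeve stands in its tray (528,255), and elbow_b and tee_b match their fits. Grasping elbow_b.

```bash
python3 -m jog '[[[0,0,0.002,0.113,0],[0,0,0.002,0.113,0],[0,0,0.002,0.113,0],[0,0,0,0,0],[0,0,0,0,0]]]'
python3 -m jog '[[[1,0,0,0,0],[1,0,0,0,0],[1,0,0,0,0],[1,0,0,0,0],[1,0,0,0,0],[1,0,0,0,0],[1,0,0,0,0],[1,0,0,0,0]]]' 40
python3 -m jog '[[[1,0,0,-0.05,0],[1,0,0,-0.1,0],[1,0,0,-0.12,0],[1,0,0,-0.12,0],[1,0,0,0,0],[1,0,0,0,0]]]'
python3 g.py 564,229.6,120,-4.5
```

```text
time: 19.93
ee_pos: [407.7, -152.6, 3.1]
tcp_rot: [-0.002, 0.85, 0.527, -0.001]
contact_force: [0.0, -0.1, 1.6]
opening: 1.0
grip_force: 0.0
time: 20.6
ee_pos: [409.7, -153.5, 5.6]
tcp_rot: [0.001, 0.85, 0.526, 0.001]
contact_force: [-1.3, 0.1, 5.6]
opening: 0.354
grip_force: 39.0
time: 21.1
ee_pos: [410.2, -153.7, 123.8]
tcp_rot: [0.002, 0.85, 0.526, 0.002]
contact_force: [0.1, 0.4, -1.1]
opening: 0.358
grip_force: 39.8
t 21.1 at [ 410.2 -153.7  123.8] phi -26.48
564,229.6,120,-4.5 11 x [0.1248, -0.0101, 0.0011] | yaw 4 x -0.1832
```

```bash
python3 -m jog '[[[1,0.125,-0.01,0.001,0],[1,0.125,-0.01,0.001,0],[1,0.125,-0.01,0.001,0],[1,0.125,-0.01,0.001,0],[1,0.125,-0.01,0.001,0],[1,0.125,-0.01,0.001,0],[1,0.125,-0.01,0.001,0],[1,0.125,-0.01,0.001,0]]]' >/dev/null
python3 -m jog '[[[1,0.125,-0.01,0.001,0],[1,0.124,-0.01,0.001,0],[1,0.124,-0.01,0.001,0],[1,0,0,0,-0.183],[1,0,0,0,-0.183],[1,0,0,0,-0.183],[1,0,0,0,-0.183],[1,0,0,0,0]]]' >/dev/null
python3 -m jog '[[[1,0,0,0,0],[1,0,0,0,0]]]'
python3 g.py 564,229.6,8,-4.5
```

```text
time: 22.6
ee_pos: [562.8, 230.0, 117.0]
tcp_rot: [-0.0, 0.735, 0.678, -0.001]
contact_force: [0.3, 0.1, -0.4]
opening: 0.359
grip_force: 39.8
t 22.6 at [562.8 230.  117. ] phi -4.69
564,229.6,8,-4.5 3 x [-0.0003, 0.0014, 0.1211] | yaw 1 x -0.0065
```

```bash
python3 -m jog '[[[1,0,0.001,0.11,0],[1,0,0.001,0.11,0],[1,0,0.001,0.1,0],[1,0,0,0.022,0],[1,0,0,0.022,0],[1,0,0,0,0],[1,0,0,0,0]]]'
python3 -m jog '[[[0.4,0,0,0,0],[0.4,0,0,0,0],[0.4,0,0,0,0],[0.4,0,0,0,0]]]'
python3 -m jog '[[[0.4,0,0,-0.05,0],[0.4,0,0,-0.12,0],[0.4,0,0,-0.12,0],[0.4,0,0,-0.12,0],[0,0,0,0,0],[0,0,0,0,0]]]'
python3 - <<'E'
import numpy as np
a=np.radians(-32.6);print(381.5+32*np.cos(a),-264.2+32*np.sin(a))
E
python3 g.py 408.5,-281.4,120,-122.6
```

```text
time: 23.18
ee_pos: [564.6, 230.3, 10.1]
tcp_rot: [0.0, 0.735, 0.678, 0.001]
contact_force: [-0.1, -0.1, -0.4]
opening: 0.356
grip_force: 39.8
time: 23.52
ee_pos: [564.1, 230.2, 8.9]
tcp_rot: [0.0, 0.735, 0.679, 0.0]
contact_force: [0.2, 0.3, -0.8]
opening: 0.599
grip_force: 0.0
time: 24.02
ee_pos: [565.4, 230.6, 135.0]
tcp_rot: [0.001, 0.735, 0.679, 0.003]
contact_force: [0.1, -0.7, -0.8]
opening: 0.862
grip_force: 0.0
408.4584767042287 -281.4406651202196
t 24.02 at [565.4 230.6 135. ] phi -4.54
408.5,-281.4,120,-122.6 14 x [-0.1245, -0.0276, 0.0036] | yaw 18 x 0.2186
```

```bash
python3 -m jog '[[[0,-0.125,-0.028,0.004,0],[0,-0.125,-0.028,0.004,0],[0,-0.125,-0.028,0.004,0],[0,-0.125,-0.028,0.004,0],[0,-0.124,-0.027,0.003,0],[0,-0.124,-0.027,0.003,0],[0,-0.124,-0.027,0.003,0]]]' >/dev/null
python3 -m jog '[[[0,-0.125,-0.028,0.004,0],[0,-0.125,-0.028,0.004,0],[0,-0.125,-0.028,0.004,0],[0,-0.124,-0.028,0.004,0],[0,-0.124,-0.027,0.003,0],[0,-0.124,-0.027,0.003,0],[0,-0.124,-0.027,0.003,0]]]' >/dev/null
python3 -m jog '[[[0,0,0,0,0.219],[0,0,0,0,0.219],[0,0,0,0,0.219],[0,0,0,0,0.219],[0,0,0,0,0.218],[0,0,0,0,0.218]]]' >/dev/null
python3 -m jog '[[[0,0,0,0,0.219],[0,0,0,0,0.219],[0,0,0,0,0.219],[0,0,0,0,0.219],[0,0,0,0,0.218],[0,0,0,0,0.218]]]' >/dev/null
python3 -m jog '[[[0,0,0,0,0.219],[0,0,0,0,0.219],[0,0,0,0,0.219],[0,0,0,0,0.218],[0,0,0,0,0.218],[0,0,0,0,0.218],[0,0,0,0,0],[0,0,0,0,0]]]'
python3 g.py 408.5,-281.4,3,-122.6
python3 - <<'E'
from h import *
d=shot('wrist');im=cv2.resize(d['img'][:,:,::-1],None,fx=4,fy=4)
for k,p,z in [('tee',(381.5,-264.2,-32.6),0)]:
    c,_=cv2.findContours(render(d,M[k],(p[0],p[1],np.radians(p[2])),z).astype(np.uint8),0,1);cv2.drawContours(im,c,-1,(0,255,0),3)
cv2.imwrite('pics/w5.png',cv2.resize(im,(640,400),interpolation=cv2.INTER_AREA))
E
```

```text
time: 26.85
ee_pos: [406.8, -281.6, 115.4]
tcp_rot: [-0.0, 0.96, -0.279, -0.001]
contact_force: [-0.2, 0.7, -0.0]
opening: 0.995
grip_force: 0.0
t 26.85 at [ 406.8 -281.6  115.4] phi -122.39
408.5,-281.4,3,-122.6 3 x [0.0015, -0.0012, 0.1249] | yaw 1 x 0.0069
```

View pics/w5.png

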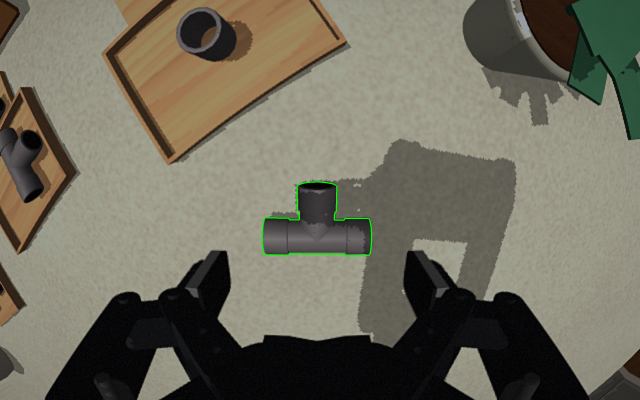

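Tee_b matches its outline (318,220) with its stem between the fingers' planes, and nothing else is close. Grasping it.

```bash
python3 -m jog '[[[0,0.002,-0.001,0.125,0],[0,0.001,-0.001,0.125,0],[0,0.001,-0.001,0.124,0],[0,0,0,0,0],[0,0,0,0,0]]]'
python3 -m jog '[[[1,0,0,0,0],[1,0,0,0,0],[1,0,0,0,0],[1,0,0,0,0],[1,0,0,0,0],[1,0,0,0,0],[1,0,0,0,0],[1,0,0,0,0]]]' 40
python3 -m jog '[[[1,0,0,-0.05,0],[1,0,0,-0.1,0],[1,0,0,-0.12,0],[1,0,0,-0.12,0],[1,0,0,0,0],[1,0,0,0,0]]]'
python3 g.py 623.4,70.5,125,2.4
```

```text
time: 27.32
ee_pos: [407.6, -280.9, 3.1]
tcp_rot: [-0.001, 0.96, -0.28, -0.002]
contact_force: [1.1, -0.9, 1.1]
opening: 1.003
grip_force: 0.0
time: 27.98
ee_pos: [409.6, -282.4, 6.2]
tcp_rot: [0.0, 0.96, -0.28, 0.001]
contact_force: [-0.9, 0.8, 6.2]
opening: 0.357
grip_force: 39.0
time: 28.48
ee_pos: [409.9, -282.7, 124.3]
tcp_rot: [0.001, 0.96, -0.28, 0.003]
contact_force: [0.8, 0.8, -0.9]
opening: 0.356
grip_force: 40.0
t 28.48 at [ 409.9 -282.7  124.3] phi -122.57
623.4,70.5,125,2.4 11 x [-0.0031, -0.125, -0.0002] | yaw 19 x -0.2192
```

```bash
python3 -m jog '[[[1,-0.003,-0.125,0,0],[1,-0.003,-0.125,0,0],[1,-0.003,-0.125,0,0],[1,-0.003,-0.125,0,0],[1,-0.003,-0.125,0,0],[1,-0.003,-0.125,0,0],[1,-0.003,-0.125,0,0],[1,-0.003,-0.125,0,0]]]' >/dev/null
python3 -m jog '[[[1,-0.003,-0.125,0,0],[1,-0.003,-0.125,0,0],[1,-0.003,-0.125,0,0],[1,0,0,0,-0.219],[1,0,0,0,-0.219],[1,0,0,0,-0.219],[1,0,0,0,-0.219],[1,0,0,0,-0.219]]]' >/dev/null
python3 -m jog '[[[1,0,0,0,-0.219],[1,0,0,0,-0.219],[1,0,0,0,-0.219],[1,0,0,0,-0.219],[1,0,0,0,-0.219],[1,0,0,0,-0.219],[1,0,0,0,-0.219],[1,0,0,0,-0.219]]]' >/dev/null
python3 -m jog '[[[1,0,0,0,-0.219],[1,0,0,0,-0.219],[1,0,0,0,-0.219],[1,0,0,0,-0.22],[1,0,0,0,-0.22],[1,0,0,0,-0.22],[1,0,0,0,0],[1,0,0,0,0]]]'
python3 g.py 623.4,70.5,8,2.4
```

```text
time: 31.15
ee_pos: [621.9, 71.0, 119.9]
tcp_rot: [-0.001, 0.694, 0.72, -0.001]
contact_force: [-0.5, -0.0, -0.2]
opening: 0.356
grip_force: 40.1
t 31.15 at [621.9  71.  119.9] phi 2.15
623.4,70.5,8,2.4 3 x [-0.0006, 0.0017, 0.1243] | yaw 1 x -0.0085
```

```bash
python3 -m jog '[[[1,0,0.002,0.11,0],[1,0,0.002,0.11,0],[1,0,0.001,0.11,0],[1,0,0,0.021,0],[1,0,0,0.021,0],[1,0,0,0,0],[1,0,0,0,0]]]'
python3 -m jog '[[[0.4,0,0,0,0],[0.4,0,0,0,0],[0.4,0,0,0,0],[0.4,0,0,0,0]]]'
python3 -m jog '[[[0.4,0,0,-0.05,0],[0.4,0,0,-0.12,0],[0.4,0,0,-0.12,0],[0.4,0,0,-0.12,0],[0,0,0,0,0],[0,0,0,0,0]]]'
python3 -m jog '[[[0,0,-0.125,-0.05,0],[0,0,-0.125,-0.05,0],[0,0,-0.125,-0.05,0],[0,0,-0.125,-0.05,0],[0,0,-0.125,-0.05,0],[0,0,-0.125,-0.05,0],[0,0,0,0,0],[0,0,0,0,0]]]'
python3 - <<'E'
from h import *
d=shot('wrist');t=shot('top');im=cv2.resize(t['img'][130:260,150:540,::-1],None,fx=2,fy=2,interpolation=cv2.INTER_CUBIC)
im=np.vstack([im[:,:640],d['img'][:340,:,::-1]]);cv2.imwrite('pics/end.png',im)
E
```

```text
time: 31.73
ee_pos: [624.3, 71.1, 10.6]
tcp_rot: [0.0, 0.693, 0.721, 0.0]
contact_force: [-0.1, 0.0, -1.5]
opening: 0.359
grip_force: 40.3
time: 32.07
ee_pos: [624.2, 71.1, 10.1]
tcp_rot: [0.0, 0.693, 0.721, 0.0]
contact_force: [-0.5, 0.6, -0.4]
opening: 0.602
grip_force: 0.0
time: 32.57
ee_pos: [625.5, 71.2, 136.3]
tcp_rot: [0.002, 0.693, 0.721, 0.002]
contact_force: [-0.3, 0.8, -0.7]
opening: 0.861
grip_force: 0.0
time: 33.23
ee_pos: [398.5, 61.9, 223.5]
tcp_rot: [0.001, 0.693, 0.721, 0.001]
contact_force: [-0.6, 0.3, -1.0]
opening: 0.998
grip_force: 0.0
```

View pics/end.png

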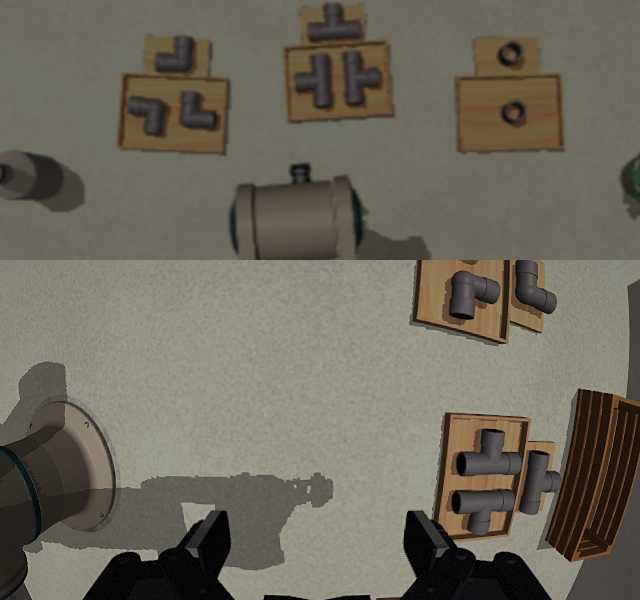

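The final views show two elbows at (150,115) and (197,110), two tees at (318,80) and (358,77), and the sleeve standing at (513,112). All five lie in the right trays, clear of each other, and the bystanders haven't moved. Handing in.

```bash
python3 -c "
from plant import r
print(r.finish_job())"
```

```text
the job is handed in; nothing more can be done
None
```

All five fittings are in their matching trays, the same way up as before, with the plant and detergent untouched; I handed the job in at about 33 s.

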